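# Start two bench timers

### The job

Start two of the four bench timers with the fingertips: first gently press the square key right down, then gently press the long bar key right down; each stays down by itself. Leave the other two timers alone, do not shift or lift any timer, dish, bottle or other thing on the bench, and finish with the hand withdrawn.

Things in the scene. Friction and masses are not known exactly. Their poses are not given: they have to be found in the camera images.
- timer_square: bench timer with the square key: a loose white plastic block 64 x 76 x 40 mm (x, y, z), 0.3 to 0.6 kg, with a grey top panel, on a rubber foot, all four timers alike but for the shape of the black key in the middle of the top. Origin: centre of its underside; z up, -x out through the dark display window
- square_key_top (a point): centre of the top face of that timer's black key, a square flat button, 30 x 30 mm; 18 mm above the timer's top when up, 8 mm when right down; moves with the key
- key_square (a joint): travel of that key straight down, m: 0 fully up, 0.010 right down on its stop (may start up to 0.001 down). It has no return spring: it slides against about 2.5 N of friction and stays where it is left. The cap itself gives on a spring, about 2.5 N/mm for up to 6 mm, so it sinks 1 mm before the key slides, and from 3 N on the stop is met softly; pressing with 5 to 10 N takes it home
- timer_bar: bench timer with the bar key: a loose white plastic block 64 x 76 x 40 mm (x, y, z), 0.3 to 0.6 kg, with a grey top panel, on a rubber foot, all four timers alike but for the shape of the black key in the middle of the top. Origin: centre of its underside; z up, -x out through the dark display window
- bar_key_top (a point): centre of the top face of that timer's black key, a long narrow bar, 14 mm (timer's x) by 50 mm (timer's y); 18 mm above the timer's top when up, 8 mm when right down; moves with the key
- key_bar (a joint): travel of that key straight down, m: 0 fully up, 0.010 right down on its stop (may start up to 0.001 down). It has no return spring: it slides against about 2.5 N of friction and stays where it is left. The cap itself gives on a spring, about 2.5 N/mm for up to 6 mm, so it sinks 1 mm before the key slides, and from 3 N on the stop is met softly; pressing with 5 to 10 N takes it home
- timer_round: bench timer with a round key: a loose white plastic block 64 x 76 x 40 mm (x, y, z), 0.3 to 0.6 kg, with a grey top panel, on a rubber foot, all four timers alike but for the shape of the black key in the middle of the top. Origin: centre of its underside; z up, -x out through the dark display window
- round_key_top (a point): centre of the top face of that timer's black key, a round disc, 34 mm across; 18 mm above the timer's top when up, 8 mm when right down; moves with the key
- key_round (a joint): travel of that key straight down, m: 0 fully up, 0.010 right down on its stop (may start up to 0.001 down). It has no return spring: it slides against about 2.5 N of friction and stays where it is left. The cap itself gives on a spring, about 2.5 N/mm for up to 6 mm, so it sinks 1 mm before the key slides, and from 3 N on the stop is met softly; pressing with 5 to 10 N takes it home
- timer_stub: bench timer with a stub key: a loose white plastic block 64 x 76 x 40 mm (x, y, z), 0.3 to 0.6 kg, with a grey top panel, on a rubber foot, all four timers alike but for the shape of the black key in the middle of the top. Origin: centre of its underside; z up, -x out through the dark display window
- stub_key_top (a point): centre of the top face of that timer's black key, a thin round stub, 14 mm across; 18 mm above the timer's top when up, 8 mm when right down; moves with the key
- key_stub (a joint): travel of that key straight down, m: 0 fully up, 0.010 right down on its stop (may start up to 0.001 down). It has no return spring: it slides against about 2.5 N of friction and stays where it is left. The cap itself gives on a spring, about 2.5 N/mm for up to 6 mm, so it sinks 1 mm before the key slides, and from 3 N on the stop is met softly; pressing with 5 to 10 N takes it home
- dish_a: closed pink petri dish, 58 mm across, 15 mm high, loose bystander; origin at the centre of its underside, z up
- dish_b: closed pink petri dish, 58 mm across, 15 mm high, loose bystander; origin at the centre of its underside, z up
- reagent_bottle: small bottle with blue cap, 44 mm across, 85 mm high, loose bystander; origin at the centre of its underside, z up
- sample_jar: low jar with blue cap, 48 mm across, 50 mm high, loose bystander; origin at the centre of its underside, z up
- slide_box: grey slide box, 75 x 160 x 35 mm (x, y, z), loose bystander; origin at the centre of its underside, z up
- tube_rack: white rack of blue-capped tubes, 70 x 206 x 76 mm (x, y, z), loose bystander; origin at the centre of its underside, z up

How it is judged (in metres and radians):
On the way, in this order (a step that is already met when the one before it is completed fails the run):
1. the square key is pressed right down (8 mm or more) while the bar key is still up (value of joint key_square above 0.008 m and value of joint key_bar below 0.003 m), for 0.1 s.
2. the bar key is pressed right down (8 mm or more), the square key staying down (value of joint each of key_bar, key_square above 0.008 m), for 0.1 s.
At the end, for the whole second after the job is handed in: The square and bar keys are at least 8 mm down, the round and stub keys less than 3 mm down, and every timer and bystander stands upright (within 0.1 rad), at rest and within 15 mm of where it began (all of step 2 and value of joint each of key_round, key_stub below 0.003 m and distance of each of timer_square, timer_bar, timer_round, timer_stub, dish_a, dish_b, reagent_bottle, sample_jar, slide_box, tube_rack from where it was at the start of the episode below 0.015 m and angle between each of timer_square, timer_bar, timer_round, timer_stub, dish_a, dish_b, reagent_bottle, sample_jar, slide_box, tube_rack's own z axis and vertical below 0.1 rad and linear speed of each of timer_square, timer_bar, timer_round, timer_stub, dish_a, dish_b, reagent_bottle, sample_jar, slide_box, tube_rack below 0.02 m/s); the robot touches nothing.
It fails at once if the round or stub timer's key is pressed (over 3 mm) (value of joint any of key_round, key_stub above 0.003 m).
It fails at once if the robot touches the round or stub timer (over 0.5 N) (contact force between any of the fingers, the arm and timer_round above 0.5 N or contact force between any of the fingers, the arm and timer_stub above 0.5 N).
It fails at once if a timer is pressed hard (over 25 N) (contact force between any of the fingers, the arm and timer_square above 25 N or contact force between any of the fingers, the arm and timer_bar above 25 N).
It fails at once if a timer is lifted (over 8 mm), tipped (over 0.2 rad) or shifted (over 15 mm) (height (world z) of any of timer_square, timer_bar, timer_round, timer_stub above 0.008 m or angle between any of timer_square, timer_bar, timer_round, timer_stub's own z axis and vertical above 0.2 rad or distance of any of timer_square, timer_bar, timer_round, timer_stub from where it was at the start of the episode above 0.015 m).
It fails at once if a bystander is shifted or lifted (over 15 mm) or tipped (over 0.2 rad) (distance of any of dish_a, dish_b, reagent_bottle, sample_jar, slide_box, tube_rack from where it was at the start of the episode above 0.015 m or angle between any of dish_a, dish_b, reagent_bottle, sample_jar, slide_box, tube_rack's own z axis and vertical above 0.2 rad).
It also fails if it takes over 42 s, if anything falls off the work surface, if the arm or the gripper's body presses on something with over 40 N, if the wrist force passes 120 N, or if a joint passes its speed limit or range.

### The arm

A 6-joint arm with a two-finger parallel gripper is mounted at the origin on the work surface. World frame = base frame: x ahead of the robot, y to its left, z up, the work surface at z = 0. Lengths are in m, angles in degrees, forces in N, time in s.
With the tool pointing down it reaches from about 0.375 to 0.9 m from the base axis. Payload 3.1 kg.
Tool frame: the origin (TCP) lies at the very end of the fingers, on their centre line; the grasp point (between the pads) lies bot.grip_point_offset behind it (bot.grip_point_offset is the distance from the TCP to the grasp point, in m); z points along the fingers, y is the line along which they close (so a half turn about z gives the same grasp; the last joint's range is limited). The gripper opens to 87 mm and grips with 3 to 60 N. Pads are 19 mm wide; open, the fingers measure 117 mm over their backs; the gripper's body (75 mm by 190 mm) begins 51 mm behind the grasp point.
Start: joints at [-73.826, 30.224, 82.088, -0, 67.689, -10.227], TCP at [0.278, -0.56, 0.223] pointing down, gripper open.
Joint ranges: [-176.69, 176.69], [-43.24, 126.21], [12.49, 139.97], [-82, 262], [0, 151.66], [-163.58, 163.58]. Speed limits (degrees/s): [159.86, 159.86, 180, 180, 180, 180].

### API

Orientations are given as a 3x3 rotation matrix whose columns are the frame's x, y, z axes.
In Python, from rig import bot, viewer, ticket gives the robot as it stands.
- The arm moves only by the tool servo_tool, never from a script. Its argument "targets" is a list of rows, each an object with "offset": the shift along the tool's x, y, z in m, a list of three; "dr": the turn, a rotation vector about the tool's x, y, z in degrees, a list of three. In form: [{"offset": [x, y, z], "dr": [ax, ay, az]}, ...]. A call has 1 to 20 rows; each row is the pose to reach, as a shift and turn from the pose commanded when the call began, along the tool's axes at that moment; what a row does not reach only later rows make up. A row lasts 1/12 s, in which the tool goes at most 41.7 mm and 7.16 degrees, less where a joint would pass 70% of its speed; a pose out of reach is approached as far as the arm can. A call with a gripper value outside its range is refused whole. "gripper" is the gripper command: -1 is fully open, 1 is shut, values between are in proportion, set as the call begins (left out, the last holds). The fingers move at their own pace and stop on an object; the grip force is fixed at half the most. Time passes only in rows, so rows that repeat a pose let the fingers close. It gives the time, the measured TCP pose, the force, the opening and the grip force at its end, in the units of the state.
- bot.read_state(): the state, without advancing time (a new reading comes with each control period).
- viewer.capture(name): name is "side" or "top" or "wrist"; returns a dict with "color" (420x560x3 uint8, red, green, blue), "camera_matrix" (3x3 intrinsics, pixels), "R" (3x3) and "t" (3): a world point X has camera coordinates R X + t. Camera axes: x right, y down, z forward; pixel columns grow to the right and rows downward; lengths in m; the calibration is good to about 2 mm. A picture is of the moment at which its call begins. There is no depth.
- ticket.hand_in(): hands the job in; it is judged then, once.
The state is a dict: "time_s": time; "joint_positions": joint angles; "qvel": joint speeds; "tau": joint torques, N m; "position": TCP position; "tcp_rot": TCP orientation; "force": force on the tool from outside, world axes, zero at the start; "moment": the same for the moment, N m; "opening": opening from 0.0 (shut) to 1.0 (fully open); "grasp_force": force on a finger pad.
Only numpy, scipy, OpenCV 4.12 (cv2) and the standard library are available. Lean on these libraries where they do the work, as an engineer would, in place of code of your own. Each camera call takes 0.05 s, during which the arm holds its last target. There are 200 camera calls.

## Working session

There is one attempt and no reset: what is moved stays moved. The work goes in short steps, Python scripts to look and compute and a tool call to move; the robot and the scene stay as the last step left them, time stands still between calls to the robot, and variables do not carry over. Pictures are saved under pics/ and viewed, at most 10 in all, crops included, and the job is handed in when it is done.

Besides the shell and the picture viewer there is one more tool, called as name(argument=value, ...), one argument or row to a line, values as JSON. servo_tool: Moves the arm, as the interface text tells. Its arguments: {"type":"object","properties":{"targets":{"type":"array"},"gripper":{"type":"number"}},"required":["targets"]}

```bash
mkdir -p pics && python3 - <<'E'
from rig import bot, viewer
import cv2,pickle
d={}
for n in("top","side","wrist"):
    c=viewer.capture(n); d[n]=c
    cv2.imwrite(f"pics/{n}0.png",c["color"][:,:,::-1])
    print(n,c["camera_matrix"].round(1).tolist(),c["R"].round(3).tolist(),c["t"].round(3).tolist())
pickle.dump(d,open("d0.pkl","wb"))
s=bot.read_state();print(s["time_s"],s["position"],s["tcp_rot"],s["force"],bot.grip_point_offset,s["opening"])
E
```

```text
top [[494.0, 0.0, 283.5], [0.0, 494.0, 201.0], [0.0, 0.0, 1.0]] [[-0.019, -0.999, 0.031], [-0.988, 0.014, -0.156], [0.155, -0.034, -0.987]] [-0.036, 0.587, 0.848]
side [[460.6, 0.0, 278.3], [0.0, 460.6, 211.7], [0.0, 0.0, 1.0]] [[-0.751, -0.66, -0.016], [-0.449, 0.528, -0.721], [0.484, -0.534, -0.693]] [0.429, 0.326, 0.473]
wrist [[337.3, 0.0, 274.7], [0.0, 337.3, 210.3], [0.0, 0.0, 1.0]] [[0.446, -0.895, -0.002], [-0.865, -0.432, 0.254], [-0.228, -0.112, -0.967]] [-0.625, -0.032, 0.39]
0.15 [ 0.27778127 -0.55925727  0.22181236] [[ 8.95691333e-01  4.44676083e-01 -4.66209247e-04]
 [ 4.44676241e-01 -8.95690011e-01  1.56381202e-03]
 [ 2.77810838e-04 -1.60800505e-03 -9.99998669e-01]] [ 0.3551496   1.18384035 -0.4817502 ] 0.0187 0.9974481067681795
```

View pics/top0.png

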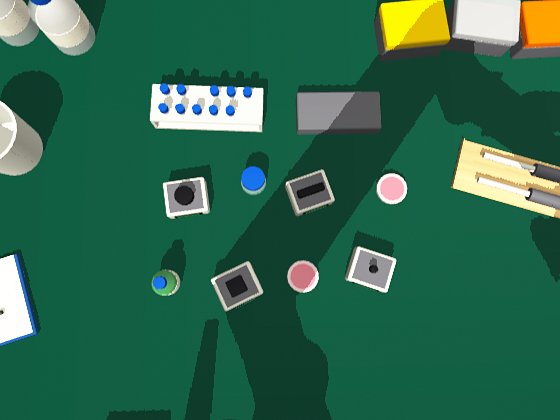

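View pics/side0.png

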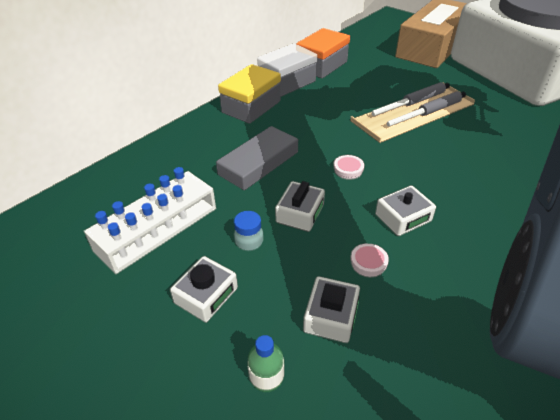

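The top view shows the square key at about (236,286), bar (312,190), round (184,195) and stub (373,268). The side view confirms this: square (333,296), bar (300,194). Next I measure the two key tops with masks and rays in both views.

```bash
cat > h.py <<'E'
import numpy as np,cv2
def ray(c,p):
    d=c["R"].T@np.linalg.solve(c["camera_matrix"],[p[0],p[1],1]); return -c["R"].T@c["t"],d
def onz(c,p,z):
    o,d=ray(c,p); return o+d*(z-o[2])/d[2]
def tri(c1,p1,c2,p2):
    A=[];b=[]
    for c,p in((c1,p1),(c2,p2)):
        o,d=ray(c,p);d=d/np.linalg.norm(d);M=np.eye(3)-np.outer(d,d);A.append(M);b.append(M@o)
    return np.linalg.lstsq(np.vstack(A),np.hstack(b),rcond=None)[0]
def blob(c,p,r=22,thr=35):
    "dark key blob nearest p -> contour; grey = max channel below thr"
    m=(c["color"].max(2)<thr).astype(np.uint8)
    w=np.zeros_like(m);cv2.circle(w,tuple(map(int,p)),r,1,-1);m*=w
    cs,_=cv2.findContours(m,cv2.RETR_EXTERNAL,cv2.CHAIN_APPROX_NONE)
    cs=[k for k in cs if cv2.contourArea(k)>15]
    return min(cs,key=lambda k:-cv2.pointPolygonTest(k,tuple(map(float,p)),True)) if cs else None
E
python3 - <<'E'
from h import *
import pickle
d=pickle.load(open("d0.pkl","rb"));T,S=d["top"],d["side"]
for n,pt,ps in(("sq",(236,286),(333,292)),("bar",(312,190),(300,190)),("round",(184,195),(202,272)),("stub",(373,266),(408,197))):
    print(n,T["color"][pt[1],pt[0]],T["color"][pt[1]+14,pt[0]], "tri seeds",tri(T,pt,S,ps).round(3))
    k=blob(T,pt)
    if k is None: continue
    (cx,cy),wh,a=cv2.minAreaRect(k)
    P=[onz(T,q,.058) for q in cv2.boxPoints(((cx,cy),wh,a))]
    e=[P[1]-P[0],P[2]-P[1]]
    print(onz(T,(cx,cy),.058).round(4),[(round(np.linalg.norm(v)*1e3,1),round(np.degrees(np.arctan2(v[1],v[0])),1)) for v in e])
for i,(n,x,y,w,h) in enumerate((("top",130,150,300,170),("side",160,140,290,200))):
    im=cv2.resize(d[n]["color"][y:y+h,x:x+w,::-1],None,fx=2.6,fy=2.6,interpolation=cv2.INTER_CUBIC);cv2.imwrite(f"pics/c{i}.png",im)
E
```

```text
sq [30 28 30] [98 98 99] tri seeds [0.436 0.04  0.058]
[0.4364 0.0395 0.058 ] [(np.float64(29.2), np.float64(-64.6)), (np.float64(27.0), np.float64(-153.7))]
bar [24 23 25] [90 89 93] tri seeds [ 0.605 -0.097  0.054]
[ 0.6036 -0.0946  0.058 ] [(np.float64(50.4), np.float64(-72.2)), (np.float64(15.0), np.float64(-163.5))]
round [36 34 37] [150 148 153] tri seeds [0.598 0.131 0.057]
stub [30 30 32] [154 152 157] tri seeds [ 0.464 -0.205  0.047]
```

Both key tops triangulate to about 0.058 m high, with sizes of 29x27 mm and 50x15 mm. Both match the given sizes. I'm setting off to above the square key with the fingers shut. The tool is already aligned to it within 1°.

servo_tool(
  targets=[
    {"offset":[0.004,-0.005,0.001],"dr":[0,0,0]},
    {"offset":[0.016,-0.019,0.002],"dr":[0,0,0]},
    {"offset":[0.033,-0.037,0.005],"dr":[0,0,0]},
    {"offset":[0.053,-0.061,0.008],"dr":[0,0,0]},
    {"offset":[0.075,-0.086,0.011],"dr":[0,0,0]},
    {"offset":[0.1,-0.114,0.015],"dr":[0,0,0]},
    {"offset":[0.124,-0.142,0.018],"dr":[0,0,0]},
    {"offset":[0.149,-0.17,0.022],"dr":[0,0,0]},
    {"offset":[0.173,-0.198,0.026],"dr":[0,0,0]},
    {"offset":[0.198,-0.226,0.029],"dr":[0,0,0]},
    {"offset":[0.222,-0.254,0.033],"dr":[0,0,0]},
    {"offset":[0.247,-0.282,0.036],"dr":[0,0,0]},
    {"offset":[0.271,-0.31,0.04],"dr":[0,0,0]},
    {"offset":[0.296,-0.338,0.043],"dr":[0,0,0]},
    {"offset":[0.32,-0.366,0.047],"dr":[0,0,0]},
    {"offset":[0.345,-0.394,0.051],"dr":[0,0,0]},
    {"offset":[0.367,-0.419,0.054],"dr":[0,0,0]},
    {"offset":[0.388,-0.443,0.057],"dr":[0,0,0]},
    {"offset":[0.402,-0.459,0.059],"dr":[0,0,0]},
    {"offset":[0.408,-0.466,0.06],"dr":[0,0,0]},
  ],
  gripper=1,
)

```text
time_s: 1.82
position: [0.4359, 0.0419, 0.1624]
tcp_rot: [[0.894, 0.448, -0.0], [0.448, -0.894, 0.001], [-0.0, -0.001, -1.0]]
force: [0.2, 0.5, 0.3]
opening: 0.006
grasp_force: 0.0
```

```bash
cat > look.py <<'E'
import sys
from rig import bot, viewer
from h import *
c=viewer.capture("wrist"); s=bot.read_state()
X=np.array(eval(sys.argv[2])); q=c["R"]@X+c["t"]; p=(c["camera_matrix"]@q/q[2])[:2]
print("t",s["time_s"],"pos",s["position"].round(4),"F",s["force"].round(2),"open",round(s["opening"],3),"pred px",p.round(0)); print(s["tcp_rot"].round(4).tolist())
q=c["R"]@s["position"]+c["t"]; print("tcp px",(c["camera_matrix"]@q/q[2])[:2].round(0))
cv2.imwrite(f"pics/{sys.argv[1]}.png",c["color"][:,:,::-1]); np.save(sys.argv[1]+".npy",c,allow_pickle=True)
k=blob(c,p,60)
if k is not None:
    (cx,cy),wh,a=cv2.minAreaRect(k); P=[onz(c,v,X[2]) for v in cv2.boxPoints(((cx,cy),wh,a))]
    print("key",onz(c,(cx,cy),X[2]).round(4),[(round(np.linalg.norm(v)*1e3,1),round(np.degrees(np.arctan2(v[1],v[0])),1)) for v in(P[1]-P[0],P[2]-P[1])])
E
python3 look.py w1 "[.4364,.0395,.058]"
```

```text
t 1.8667 pos [0.436  0.0418 0.1623] F [ 0.04 -0.23 -0.7 ] open 0.009 pred px [277. 210.]
[[0.8942, 0.4478, -0.0002], [0.4478, -0.8942, 0.0008], [0.0002, -0.0009, -1.0]]
tcp px [274. 260.]
```

View pics/w1.png

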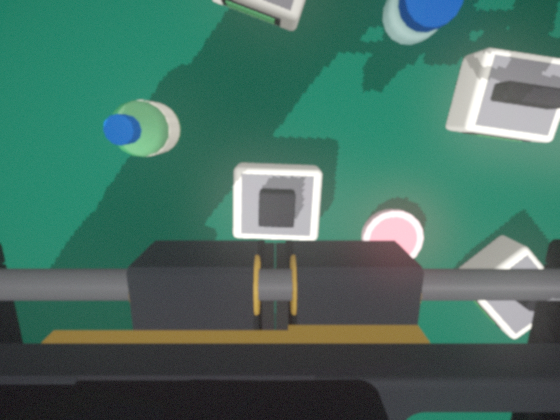

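The wrist view shows the square key at about (277,208), against a prediction of (277,210), so the position holds. The fingertips are hidden behind the gripper body, so I'm checking them from the side.

```bash
python3 - <<'E'
from rig import bot, viewer
from h import *
c=viewer.capture("side");s=bot.read_state();print(s["position"].round(4))
q=c["R"]@s["position"]+c["t"];p=(c["camera_matrix"]@q/q[2])[:2];print(p.round())
x,y=230,130
cv2.imwrite("pics/s1.png",cv2.resize(c["color"][y:y+220,x:x+260,::-1],None,fx=2.6,fy=2.6))
print(((p-[x,y])*2.6).round())
E
```

```text
[0.4358 0.0403 0.1624]
[339. 240.]
[284. 287.]
```

View pics/s1.png

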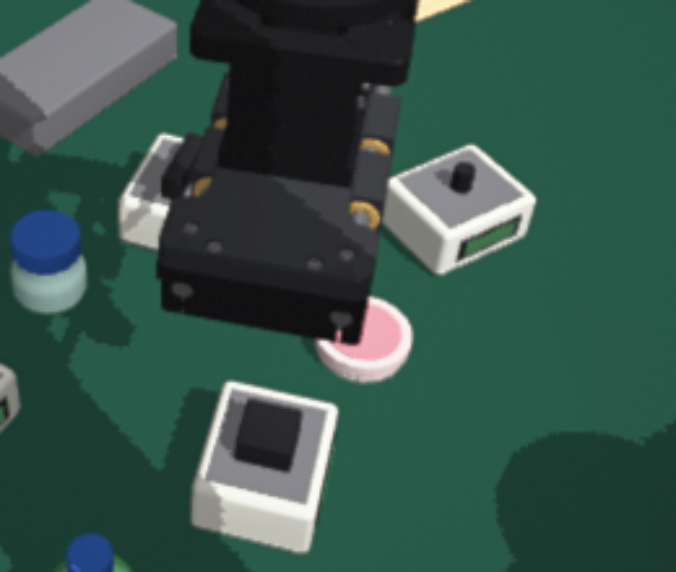

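The side view shows the gripper body above, with nothing beneath it but the square timer (key at about (268,435) in the crop). The tips are hidden, so I'll descend in stages while watching the force.

servo_tool(
  targets=[
    {"offset":[0,0,0.006],"dr":[0,0,0]},
    {"offset":[0,0,0.018],"dr":[0,0,0]},
    {"offset":[0,0,0.032],"dr":[0,0,0]},
    {"offset":[0,0,0.047],"dr":[0,0,0]},
    {"offset":[0,0,0.062],"dr":[0,0,0]},
    {"offset":[0,0,0.075],"dr":[0,0,0]},
    {"offset":[0,0,0.085],"dr":[0,0,0]},
    {"offset":[0,0,0.092],"dr":[0,0,0]},
    {"offset":[0,0,0.095],"dr":[0,0,0]},
    {"offset":[0,0,0.095],"dr":[0,0,0]},
    {"offset":[0,0,0.095],"dr":[0,0,0]},
    {"offset":[0,0,0.095],"dr":[0,0,0]},
  ],
)

```text
time_s: 2.92
position: [0.4365, 0.0387, 0.068]
tcp_rot: [[0.896, 0.444, 0.001], [0.444, -0.896, -0.0], [0.001, 0.001, -1.0]]
force: [-0.8, 0.1, 0.0]
opening: 0.004
grasp_force: 0.0
```

servo_tool(
  targets=[
    {"offset":[0,0,0.002],"dr":[0,0,0]},
    {"offset":[0,0,0.004],"dr":[0,0,0]},
    {"offset":[0,0,0.006],"dr":[0,0,0]},
    {"offset":[0,0,0.008],"dr":[0,0,0]},
    {"offset":[0,0,0.01],"dr":[0,0,0]},
    {"offset":[0,0,0.012],"dr":[0,0,0]},
    {"offset":[0,0,0.013],"dr":[0,0,0]},
    {"offset":[0,0,0.013],"dr":[0,0,0]},
    {"offset":[0,0,0.013],"dr":[0,0,0]},
  ],
)

```text
time_s: 3.67
position: [0.4362, 0.0391, 0.0545]
tcp_rot: [[0.896, 0.445, -0.0], [0.445, -0.896, 0.0], [0.0, -0.0, -1.0]]
force: [0.8, 0.6, 1.6]
opening: 0.006
grasp_force: 0.8
```

servo_tool(
  targets=[
    {"offset":[0,0,0.001],"dr":[0,0,0]},
    {"offset":[0,0,0.002],"dr":[0,0,0]},
    {"offset":[0,0,0.003],"dr":[0,0,0]},
    {"offset":[0,0,0.004],"dr":[0,0,0]},
    {"offset":[0,0,0.005],"dr":[0,0,0]},
    {"offset":[0,0,0.006],"dr":[0,0,0]},
    {"offset":[0,0,0.007],"dr":[0,0,0]},
    {"offset":[0,0,0.008],"dr":[0,0,0]},
    {"offset":[0,0,0.0085],"dr":[0,0,0]},
    {"offset":[0,0,0.0085],"dr":[0,0,0]},
    {"offset":[0,0,0.0085],"dr":[0,0,0]},
  ],
)

```text
time_s: 4.58
position: [0.4362, 0.0391, 0.0462]
tcp_rot: [[0.896, 0.445, 0.0], [0.445, -0.896, 0.0], [0.0, 0.0, -1.0]]
force: [-0.5, 1.4, 4.5]
opening: 0.001
grasp_force: 2.7
```

servo_tool(
  targets=[
    {"offset":[0,0,0.0005],"dr":[0,0,0]},
    {"offset":[0,0,0.001],"dr":[0,0,0]},
    {"offset":[0,0,0.0015],"dr":[0,0,0]},
    {"offset":[0,0,0.0015],"dr":[0,0,0]},
    {"offset":[0,0,0.0015],"dr":[0,0,0]},
    {"offset":[0,0,0.0015],"dr":[0,0,0]},
  ],
)

```text
time_s: 5.08
position: [0.4362, 0.0391, 0.045]
tcp_rot: [[0.896, 0.445, 0.0], [0.445, -0.896, -0.0], [0.0, 0.0, -1.0]]
force: [-0.7, 1.5, 8.8]
opening: 0.007
grasp_force: 4.1
```

At 8.8 N with the tip at z = 0.045, the square key should be home. I'm lifting straight off.

servo_tool(
  targets=[
    {"offset":[0,0,-0.003],"dr":[0,0,0]},
    {"offset":[0,0,-0.009],"dr":[0,0,0]},
    {"offset":[0,0,-0.018],"dr":[0,0,0]},
    {"offset":[0,0,-0.03],"dr":[0,0,0]},
    {"offset":[0,0,-0.045],"dr":[0,0,0]},
    {"offset":[0,0,-0.06],"dr":[0,0,0]},
    {"offset":[0,0,-0.075],"dr":[0,0,0]},
    {"offset":[0,0,-0.09],"dr":[0,0,0]},
    {"offset":[0,0,-0.102],"dr":[0,0,0]},
    {"offset":[0,0,-0.111],"dr":[0,0,0]},
    {"offset":[0,0,-0.115],"dr":[0,0,0]},
    {"offset":[0,0,-0.115],"dr":[0,0,0]},
    {"offset":[0,0,-0.115],"dr":[0,0,0]},
  ],
)

```text
time_s: 6.17
position: [0.436, 0.039, 0.1596]
tcp_rot: [[0.896, 0.445, 0.0], [0.445, -0.896, -0.0], [-0.0, 0.0, -1.0]]
force: [0.6, -0.3, -0.9]
opening: 0.006
grasp_force: 0.0
```

```bash
python3 - <<'E'
from rig import bot, viewer
from h import *
c=viewer.capture("side");s=bot.read_state()
print(s["time_s"],s["position"].round(4),s["force"].round(1))
x,y=230,200
a=viewer.capture("wrist")
i1=cv2.resize(c["color"][250:350,280:380,::-1],(400,400),interpolation=cv2.INTER_CUBIC)
i2=cv2.resize(a["color"][130:260,210:340,::-1],(400,400),interpolation=cv2.INTER_CUBIC)
cv2.imwrite("pics/s2.png",np.hstack([i1,i2]))
p,R=s["position"],s["tcp_rot"]
print("tool offset to bar", (R.T@(np.array([.6036,-.0946,p[2]])-p)).round(4), "tool y deg",np.degrees(np.arctan2(R[1,1],R[0,1])).round(1))
E
```

```text
6.2167 [0.4357 0.039  0.1593] [ 0.3  0.1 -0.5]
tool offset to bar [ 9.090e-02  1.943e-01 -1.000e-04] tool y deg -63.6
```

View pics/s2.png

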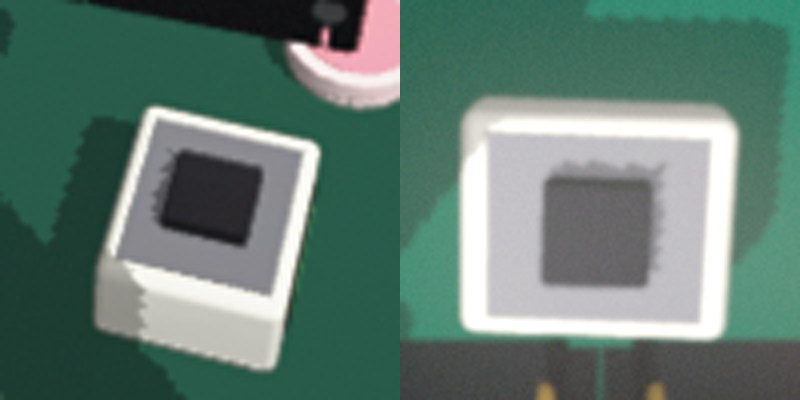

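The square key (left, about (213,198)) now stands only slightly above the panel, and the timer hasn't moved. Moving to the bar, with an 8.6° turn.

servo_tool(
  targets=[
    {"offset":[0.002,0.004,0],"dr":[0,0,0.2]},
    {"offset":[0.007,0.015,0],"dr":[0,0,0.7]},
    {"offset":[0.015,0.031,0],"dr":[0,0,1.4]},
    {"offset":[0.025,0.053,0],"dr":[0,0,2.4]},
    {"offset":[0.035,0.075,0],"dr":[0,0,3.3]},
    {"offset":[0.045,0.097,0],"dr":[0,0,4.3]},
    {"offset":[0.056,0.119,0],"dr":[0,0,5.3]},
    {"offset":[0.066,0.141,0],"dr":[0,0,6.2]},
    {"offset":[0.076,0.163,0],"dr":[0,0,7.2]},
    {"offset":[0.084,0.179,0],"dr":[0,0,7.9]},
    {"offset":[0.089,0.19,0],"dr":[0,0,8.4]},
    {"offset":[0.091,0.194,0],"dr":[0,0,8.6]},
    {"offset":[0.091,0.194,0],"dr":[0,0,8.6]},
    {"offset":[0.091,0.194,0],"dr":[0,0,8.6]},
    {"offset":[0.091,0.194,0],"dr":[0,0,8.6]},
  ],
)

```text
time_s: 7.52
position: [0.6029, -0.0937, 0.1591]
tcp_rot: [[0.952, 0.306, -0.002], [0.306, -0.952, 0.001], [-0.001, -0.001, -1.0]]
force: [-0.0, 0.2, -0.6]
opening: 0.002
grasp_force: 0.0
```

```bash
sed -i 's/blob(c,p,60)/blob(c,p,60,int(sys.argv[3]))/' look.py && python3 look.py w2 "[.6036,-.0946,.058]" 75
```

```text
t 7.5667 pos [ 0.603  -0.0936  0.1593] F [-0.14  0.24 -0.71] open 0.005 pred px [275. 210.]
[[0.952, 0.3062, -0.0014], [0.3062, -0.952, 0.0006], [-0.0012, -0.001, -1.0]]
tcp px [274. 260.]
key [ 0.6162 -0.1048  0.058 ] [(np.float64(18.4), np.float64(-72.1)), (np.float64(2.5), np.float64(-160.8))]
```

View pics/w2.png

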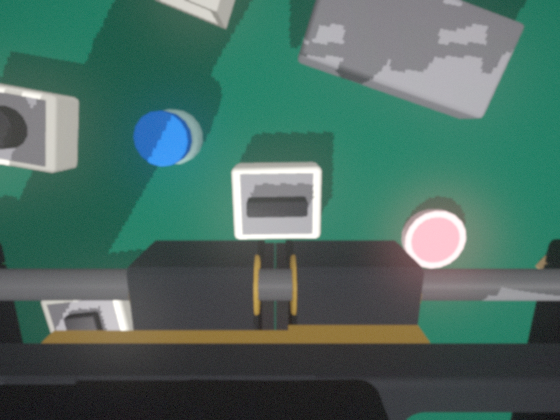

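The bar key lies at about (277,208) and level in the wrist view, against a prediction of (275,210), so it is on target within about 1 mm. Descending and pressing the same way.

servo_tool(
  targets=[
    {"offset":[0,0,0.006],"dr":[0,0,0]},
    {"offset":[0,0,0.018],"dr":[0,0,0]},
    {"offset":[0,0,0.032],"dr":[0,0,0]},
    {"offset":[0,0,0.047],"dr":[0,0,0]},
    {"offset":[0,0,0.062],"dr":[0,0,0]},
    {"offset":[0,0,0.075],"dr":[0,0,0]},
    {"offset":[0,0,0.084],"dr":[0,0,0]},
    {"offset":[0,0,0.09],"dr":[0,0,0]},
    {"offset":[0,0,0.092],"dr":[0,0,0]},
    {"offset":[0,0,0.092],"dr":[0,0,0]},
    {"offset":[0,0,0.092],"dr":[0,0,0]},
    {"offset":[0,0,0.092],"dr":[0,0,0]},
  ],
)

```text
time_s: 8.57
position: [0.6045, -0.0944, 0.0684]
tcp_rot: [[0.952, 0.306, 0.002], [0.306, -0.952, -0.001], [0.001, 0.001, -1.0]]
force: [0.5, 0.2, -0.3]
opening: 0.01
grasp_force: 0.0
```

servo_tool(
  targets=[
    {"offset":[0,0,0.002],"dr":[0,0,0]},
    {"offset":[0,0,0.004],"dr":[0,0,0]},
    {"offset":[0,0,0.006],"dr":[0,0,0]},
    {"offset":[0,0,0.008],"dr":[0,0,0]},
    {"offset":[0,0,0.01],"dr":[0,0,0]},
    {"offset":[0,0,0.012],"dr":[0,0,0]},
    {"offset":[0,0,0.013],"dr":[0,0,0]},
    {"offset":[0,0,0.013],"dr":[0,0,0]},
    {"offset":[0,0,0.013],"dr":[0,0,0]},
  ],
)

```text
time_s: 9.32
position: [0.6039, -0.0942, 0.0546]
tcp_rot: [[0.952, 0.306, -0.0], [0.306, -0.952, 0.0], [-0.0, -0.0, -1.0]]
force: [-0.4, 0.4, 1.4]
opening: 0.007
grasp_force: 0.8
```

servo_tool(
  targets=[
    {"offset":[0,0,0.001],"dr":[0,0,0]},
    {"offset":[0,0,0.002],"dr":[0,0,0]},
    {"offset":[0,0,0.003],"dr":[0,0,0]},
    {"offset":[0,0,0.004],"dr":[0,0,0]},
    {"offset":[0,0,0.005],"dr":[0,0,0]},
    {"offset":[0,0,0.006],"dr":[0,0,0]},
    {"offset":[0,0,0.007],"dr":[0,0,0]},
    {"offset":[0,0,0.008],"dr":[0,0,0]},
    {"offset":[0,0,0.0085],"dr":[0,0,0]},
    {"offset":[0,0,0.0085],"dr":[0,0,0]},
    {"offset":[0,0,0.0085],"dr":[0,0,0]},
  ],
)

```text
time_s: 10.23
position: [0.604, -0.0943, 0.0464]
tcp_rot: [[0.952, 0.306, 0.0], [0.306, -0.952, -0.0], [0.0, 0.0, -1.0]]
force: [-1.4, -0.4, 4.8]
opening: 0.003
grasp_force: 2.5
```

servo_tool(
  targets=[
    {"offset":[0,0,0.0005],"dr":[0,0,0]},
    {"offset":[0,0,0.001],"dr":[0,0,0]},
    {"offset":[0,0,0.0015],"dr":[0,0,0]},
    {"offset":[0,0,0.0015],"dr":[0,0,0]},
    {"offset":[0,0,0.0015],"dr":[0,0,0]},
    {"offset":[0,0,0.0015],"dr":[0,0,0]},
  ],
)

```text
time_s: 10.73
position: [0.604, -0.0943, 0.0454]
tcp_rot: [[0.952, 0.306, 0.0], [0.306, -0.952, -0.0], [0.0, 0.0, -1.0]]
force: [-1.9, 0.2, 7.8]
opening: 0.004
grasp_force: 3.7
```

At 7.8 N and z = 0.045 the bar key should be home too. Withdrawing upward.

servo_tool(
  targets=[
    {"offset":[0,0,-0.003],"dr":[0,0,0]},
    {"offset":[0,0,-0.009],"dr":[0,0,0]},
    {"offset":[0,0,-0.018],"dr":[0,0,0]},
    {"offset":[0,0,-0.03],"dr":[0,0,0]},
    {"offset":[0,0,-0.045],"dr":[0,0,0]},
    {"offset":[0,0,-0.06],"dr":[0,0,0]},
    {"offset":[0,0,-0.075],"dr":[0,0,0]},
    {"offset":[0,0,-0.09],"dr":[0,0,0]},
    {"offset":[0,0,-0.105],"dr":[0,0,0]},
    {"offset":[0,0,-0.12],"dr":[0,0,0]},
    {"offset":[0,0,-0.135],"dr":[0,0,0]},
    {"offset":[0,0,-0.145],"dr":[0,0,0]},
    {"offset":[0,0,-0.15],"dr":[0,0,0]},
    {"offset":[0,0,-0.15],"dr":[0,0,0]},
    {"offset":[0,0,-0.15],"dr":[0,0,0]},
    {"offset":[0,0,-0.15],"dr":[0,0,0]},
  ],
)

```text
time_s: 12.07
position: [0.6033, -0.0941, 0.1937]
tcp_rot: [[0.952, 0.306, -0.002], [0.306, -0.952, 0.001], [-0.002, -0.001, -1.0]]
force: [0.7, -0.5, -0.4]
opening: 0.006
grasp_force: 0.0
```

```bash
python3 - <<'E'
from rig import bot, viewer
from h import *
s=bot.read_state();print(s["time_s"],s["position"].round(4),s["force"].round(1))
a=viewer.capture("wrist");c=viewer.capture("side")
i2=cv2.resize(a["color"][130:260,210:340,::-1],(400,400),interpolation=cv2.INTER_CUBIC)
i1=cv2.resize(c["color"][150:350,260:460,::-1],(400,400),interpolation=cv2.INTER_CUBIC)
cv2.imwrite("pics/s3.png",np.hstack([i1,i2]))
E
```

```text
12.0667 [ 0.6033 -0.0941  0.1937] [ 0.7 -0.5 -0.4]
```

View pics/s3.png

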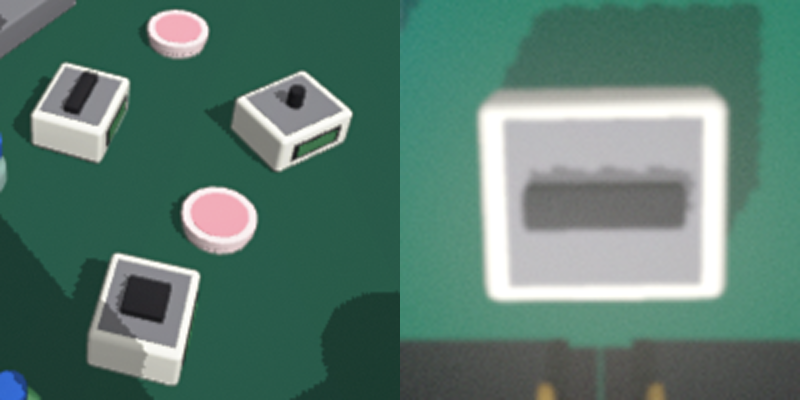

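Both keys are down (bar at about (80,92), square at (147,298)) and the stub is still up. Everything is in place and the hand is clear at z = 0.19.

```bash
python3 -c "
from rig import ticket
print(ticket.hand_in())"
```

```text
the job is handed in; nothing more can be done
None
```

I pressed the square key right down first (8.8 N), then the bar key (7.8 N), left the other two timers alone, withdrew the hand, and handed the job in at about 12 s; no verdict came back.

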